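# Weigh a lemon on the serving slab

### The arm

A 7-joint arm with a two-finger parallel gripper is mounted at the origin on a cart in front of the work surface, level with it; the furniture and walls round the work are solid. World frame = base frame: x ahead of the robot, y to its left, z up, the work surface at z = 0. Lengths are in m, angles in rad, forces in N, time in s.
With the tool pointing down it reaches from about 0.4 to 0.85 m from the base axis. Payload 4.5 kg.
Tool frame: the origin (TCP) lies between the finger pads; the fingertips stand r.tip_reach ahead of it and the grasp point (between the pads) lies 3 mm ahead of it (r.tip_reach is the distance from the TCP to the fingertips, in m); z points along the fingers, y is the line along which they close (so a half turn about z gives the same grasp; the last joint's range is limited). The gripper opens to 88 mm and grips with 3 to 60 N. Pads are 18 mm wide; open, the fingers measure 123 mm over their backs; the gripper's body (75 mm by 187 mm) begins 45 mm behind the grasp point.
Start: joints at [1.367, 0.689, -0.195, 1.565, 0.157, 0.902, -0.215], TCP at [0.147, -0.607, 0.261] pointing down, gripper open.
Joint ranges: [-3.01, 3.01], [-0.46, 2.08], [-1.47, 1.51], [0.13, 2.56], [-1, 4.14], [0.04, 2.09], [-2.66, 2.66]. Speed limits (rad/s): [2.57, 2.57, 3.14, 3.14, 3.14, 3.14, 3.14].

### API

Orientations are given as a unit quaternion [x, y, z, w].
In Python, from plant import r gives the robot as it stands.
- The arm moves only by the tool step_arm, never from a script. Its argument "motion" is a list of rows, each an object with "dp": the shift along the tool's x, y, z in mm, a list of three; "twist": the turn, a rotation vector about the tool's x, y, z in rad, a list of three; "hand": the opening, from -1 (shut) to 1 (fully open). In form: [{"dp": [dx, dy, dz], "twist": [rx, ry, rz], "hand": hand}, ...]. A call has 1 to 5 rows; each row is the pose to reach, as a shift and turn from the pose commanded when the call began, along the tool's axes at that moment; what a row does not reach only later rows make up. A row lasts 1/8 s, in which the tool goes at most 62.5 mm and 10.7 degrees, less where a joint would pass 70% of its speed; a pose out of reach is approached as far as the arm can. A call with a gripper value outside its range is refused whole. The fingers move at their own pace and stop on an object; "force" is the grip in N (left out, the last holds). Time passes only in rows, so rows that repeat a pose let the fingers close. It gives the time, the measured TCP pose, the force, the opening and the grip force at its end, in the units of the state.
- r.get_state(): the state, without advancing time (a new reading comes with each control period).
- r.snapshot(name): name is "scene" or "side" or "wrist"; returns a dict with "pixels" (420x560x3 uint8, red, green, blue), "depth" (420x560 float32, m along the optical axis (not along the pixel's ray), 0 where there is no reading), "fx", "fy", "cx", "cy" (pixels), "D" ([k1, k2, p1, p2, k3] as OpenCV has them; the pictures are not rectified), "xyz" and "orientation" of the camera in the world; the wrist camera has in their place "mount" (4x4, takes a point from camera to tool coordinates, whose origin is the TCP and whose axes are the flange's). Camera axes: x right, y down, z forward; pixel columns grow to the right and rows downward; lengths in m; the calibration is good to about 2 mm. A picture is of the moment at which its call begins: read the wrist's pose just before it.
- r.finish_job(): hands the job in; it is judged then, once.
Trained networks look in the newest picture that a camera, given by its name, has taken for a name from the list of things; names that differ only in an ending like _2 or _b are one class to them, and where a whole thing is asked for, a point or a joint stands for the part that bears it (a point fixed in the world has none). Each returns a list of dicts, best first, with "score" (0 to 1); they miss things now and then, are a little off and sometimes report something else, mostly with a low value. They report only what shows in the picture. A call takes as long as a camera call.
- r.search_frame(camera, thing): "at" ([x, y, z] in m, in the coordinates of the camera as it stood for that picture, good to about 4 mm: the middle of the surface that is visible of it).
The state is a dict: "clock": time; "q": joint angles; "qd": joint speeds; "joint_torque": joint torques, N m; "tool_pos": TCP position; "eef_rot": TCP orientation; "contact_force": force on the tool from outside, world axes, zero at the start; "moment": the same for the moment, N m; "opening": opening from 0.0 (shut) to 1.0 (fully open); "finger_force": force on a finger pad.
Only numpy, scipy, OpenCV 4.12 (cv2) and the standard library are available. Lean on these libraries where they do the work, as an engineer would, in place of code of your own. Each camera call takes 0.05 s, during which the arm holds its last target. There are 200 camera calls.

### The job

Weigh the lemon on the serving slab. Take the spice jar off the kitchen scale and stand it upright on the worktop or the wooden hob cover, well clear of the scale; then, with the platform empty, press the scale's on key (round, left end of the row), slide the slab over from the chopping board until it sits level and centred on the platform, touching nothing else, and press the tare key (long bar, right end); last, lay the lemon on the slab. Do not press the small middle key, and leave the honey jar, the cream jug and the lime alone.

Things in the scene. Friction and masses are not known exactly. Their poses are not given: they have to be found in the camera images.
- hob_cover: dark wooden board laid over the cold hob, 425 (x) x 904 (y) mm; its flat top is 32 mm above this origin (the centre of its underside); fixed; the white worktop to the right of the range (y below -0.22) lies at z = 0
- chopping_board: light wooden chopping board lying on the cover to the left or the right of the scale, 22 mm thick; origin at the centre of its underside; its own x side is 220 mm, its own y side 340 mm; it does not shift
- serving_slab: white glazed serving slab lying flat on the chopping board, 125 (own x) x 300 (own y) x 17 mm, 0.65 to 1.1 kg, too wide to be gripped from above; origin at the centre of its underside
- scale: flat black kitchen scale, 216 (x) x 172 (y) mm, fixed on the cover; origin at the centre of its underside; +x points away from its row of keys; its black top is 14 mm above the origin
- platform_centre (a point): centre of the top face of the scale's square steel platform, 140 x 140 mm, 20 mm above the hob cover (2 mm lower than the chopping board's top); the platform gives under 2 mm under load
- on_key_top (a point): middle of the top face of the on key: round, 21 mm across, with a power mark, at the left end (+y) of the row along the scale's near edge; 20 mm above the hob cover
- tare_key_top (a point): middle of the top face of the tare key: a bar 44 (y) x 20 (x) mm at the right end (-y) of the row; same height
- unit_key_top (a point): middle of the top face of the small round key, 15 mm across, between the other two; not to be pressed
- on_key (a joint): travel of the on key: 0 up, 0.004 m fully down at about 4 N; counts as pressed from 0.0028
- tare_key (a joint): travel of the tare key, as for the on key
- unit_key (a joint): travel of the small middle key, as for the on key
- spice_jar: glass spice jar with a red lid, 45 mm across, 106 mm tall, 0.11 kg, standing on the scale's platform; origin at the centre of its underside
- lemon: lemon lying on the white worktop to the right of the range, 77 (own x) x 55 (own y) x 54 mm high, 0.105 kg; origin at the middle of its underside
- honey_jar: bystander on the far part of the cover: honey jar with a green lid, 70 mm across, 101 mm tall; origin at the centre of its underside
- creamer: bystander on the far part of the cover: blue cream jug, 62 x 83 mm with its handle, 70 mm tall; origin at the centre of its underside
- lime: bystander on the far part of the cover: lime, 55 x 44 x 44 mm; origin at the middle of its underside

How it is judged:
By the outcome, as a careful person would: the job done as asked, in the order asked, and still so for the second after the job is handed in, with the robot touching nothing.
It also fails if it takes over 72 s, if anything falls off the work surface, if the arm or the gripper's body presses on something with over 40 N, if the wrist force passes 120 N, or if a joint passes its speed limit or range.

## Working session

There is one attempt and no reset: what is moved stays moved. The work goes in short steps, Python scripts to look and compute and a tool call to move; the robot and the scene stay as the last step left them, time stands still between calls to the robot, and variables do not carry over. Pictures are saved under pics/ and viewed, at most 10 in all, crops included, and the job is handed in when it is done.

Besides the shell and the picture viewer there is one more tool, called after "Call:" as name(argument=value, ...), one argument or row to a line, values as JSON. step_arm: Moves the arm, as the interface text tells. Its arguments: {"type":"object","properties":{"motion":{"type":"array"},"force":{"type":"number"}},"required":["motion"]}

```bash
ls; mkdir -p pics
cat > h.py <<'E'
import numpy as np, cv2
from scipy.spatial.transform import Rotation as R
from plant import r
def snap(n):
    s=r.get_state(); p=r.snapshot(n)
    if n=='wrist':
        T=np.eye(4);T[:3,:3]=R.from_quat(s['eef_rot']).as_matrix();T[:3,3]=s['tool_pos'];T=T@np.array(p['mount'])
    else:
        T=np.eye(4);o=np.array(p['orientation']);T[:3,:3]=R.from_quat(o).as_matrix() if o.size==4 else o;T[:3,3]=p['xyz']
    p['T']=T;return p
def save(p,name): cv2.imwrite('pics/'+name,cv2.cvtColor(p['pixels'],cv2.COLOR_RGB2BGR))
def K(p): return np.array([[p['fx'],0,p['cx']],[0,p['fy'],p['cy']],[0,0,1.]])
def world(p):  # HxWx3 world points
    h,w=p['depth'].shape
    uv=np.stack(np.meshgrid(np.arange(w),np.arange(h)),-1).reshape(-1,1,2).astype(np.float64)
    n=cv2.undistortPoints(uv,K(p),np.array(p['D'])).reshape(-1,2)
    d=p['depth'].reshape(-1).astype(float)
    c=np.c_[n*d[:,None],d]; return (c@p['T'][:3,:3].T+p['T'][:3,3]).reshape(h,w,3)
def find(p,n,t):
    out=[]
    for f in r.search_frame(n,t)[:2]:
        a=np.array(f['at']);px=cv2.projectPoints(a.reshape(1,1,3),np.zeros(3),np.zeros(3),K(p),np.array(p['D']))[0].ravel()
        out.append((round(f['score'],2),np.round(p['T'][:3,:3]@a+p['T'][:3,3],4).tolist(),px.round().tolist()))
    return out
def tool(target,rot=None): # shift in tool axes (mm) to world target
    s=r.get_state();M=R.from_quat(s['eef_rot']).as_matrix()
    return np.round(M.T@(np.array(target)-s['tool_pos'])*1000,1)
E
python3 - <<'E'
from h import *
s=r.get_state();print(s['clock'],s['tool_pos'],s['eef_rot'],s['opening'],r.tip_reach,R.from_quat(s['eef_rot']).as_matrix().round(3))
for n in('scene','side'):
    p=snap(n);save(p,n+'0.png');print(n,p['T'].round(3).tolist())
    for t in ['chopping_board','serving_slab','scale','platform_centre','on_key_top','tare_key_top','unit_key_top','spice_jar','lemon','honey_jar','creamer','lime']:
        print(t,find(p,n,t))
E
```

```text
pics
0.0 [ 0.14705232 -0.60684854  0.25992412] [ 9.92932700e-01  1.18675325e-01 -1.67879951e-04 -8.89851918e-04] 1.0004417701572828 0.022 [[ 0.972  0.236 -0.001]
 [ 0.236 -0.972  0.002]
 [-0.    -0.002 -1.   ]]
scene [[-0.825, -0.376, 0.422, -0.033], [-0.565, 0.524, -0.637, 0.901], [0.018, -0.764, -0.645, 0.977], [0.0, 0.0, 0.0, 1.0]]
chopping_board [(0.97, [0.4587, 0.3533, 0.0692], [228.0, 294.0])]
serving_slab [(0.9, [0.5111, 0.3272, 0.0881], [218.0, 274.0]), (0.34, [0.4571, 0.356, 0.0742], [228.0, 294.0])]
scale [(0.81, [0.4932, -0.0231, 0.0677], [297.0, 209.0])]
platform_centre [(0.71, [0.4927, -0.0203, 0.0677], [296.0, 210.0])]
on_key_top []
tare_key_top [(0.57, [0.4283, -0.0987, 0.072], [328.0, 203.0])]
unit_key_top []
spice_jar [(0.75, [0.5317, 0.4879, 0.0517], [170.0, 321.0]), (0.55, [0.5635, -0.011, 0.1394], [276.0, 184.0])]
lemon [(0.69, [0.4469, -0.3189, 0.0318], [353.0, 177.0])]
honey_jar [(0.58, [0.7171, 0.1382, 0.1162], [204.0, 197.0])]
creamer [(0.67, [0.7276, 0.2821, 0.0968], [168.0, 227.0])]
lime [(0.63, [0.7194, -0.0285, 0.0833], [239.0, 178.0])]
side [[0.927, -0.19
[... 337 characters left out ...]
latform_centre [(0.88, [0.4945, -0.0701, 0.0692], [269.0, 244.0]), (0.73, [0.5016, 0.2096, 0.0708], [238.0, 193.0])]
on_key_top [(0.56, [0.4226, 0.0013, 0.0721], [230.0, 234.0])]
tare_key_top [(0.47, [0.4361, -0.104, 0.0692], [248.0, 258.0])]
unit_key_top [(0.63, [0.7236, -0.0482, 0.0808], [354.0, 215.0])]
spice_jar [(0.98, [0.5654, -0.0416, 0.1341], [293.0, 207.0]), (0.69, [0.4388, -0.1028, 0.0708], [249.0, 257.0])]
lemon [(0.56, [0.4459, -0.3518, 0.0318], [298.0, 353.0])]
honey_jar [(0.69, [0.7281, 0.089, 0.117], [330.0, 180.0])]
creamer [(0.72, [0.7281, 0.253, 0.0935], [306.0, 167.0])]
lime [(0.7, [0.7258, -0.0494, 0.0798], [355.0, 216.0]), (0.56, [0.7264, 0.089, 0.1143], [330.0, 182.0])]
```

View both.

View pics/scene0.png

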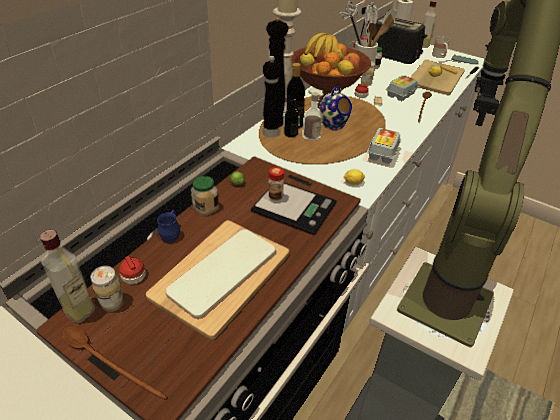

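View pics/side0.png

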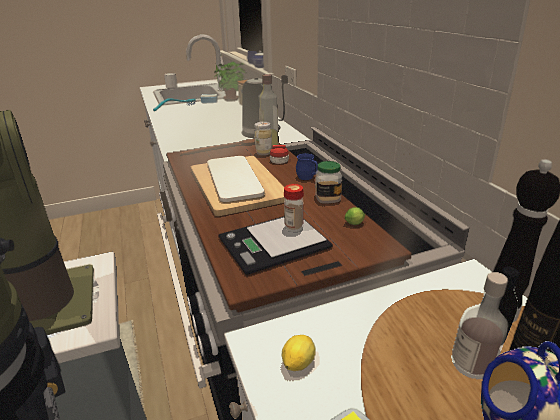

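```bash
cat > m.py <<'E'
from h import *
def rect(P,n=''):
    c,wh,a=cv2.minAreaRect((P[:,:2]*1000).astype(np.float32));print(n,'n',len(P),'c',np.round(c,1),'wh',np.round(wh,1),'a',round(a,2),'z',np.median(P[:,2]).round(4))
E
python3 - <<'E'
from m import *
g={}
for n in('scene','side'):
    p=snap(n);W=world(p);V=cv2.cvtColor(p['pixels'],cv2.COLOR_RGB2HSV).astype(int);ok=p['depth']>0
    X,Y,Z=W[...,0],W[...,1],W[...,2]
    S=V[...,1];B=V[...,2]
    def comp(m,name):
        m=cv2.morphologyEx(m.astype(np.uint8),cv2.MORPH_OPEN,np.ones((2,2)))
        k,l,st,_=cv2.connectedComponentsWithStats(m);i=1+st[1:,4].argmax();rect(W[l==i],n+' '+name)
    comp(ok&(X>.35)&(X<.68)&(Y>.1)&(Y<.55)&(Z>.081)&(Z<.095),'slab')
    comp(ok&(X>.35)&(X<.68)&(Y>.1)&(Y<.6)&(Z>.063)&(Z<.078),'board')
    comp(ok&(X>.35)&(X<.68)&(Y>-.19)&(Y<.11)&(Z>.055)&(Z<.08),'scale')
    comp(ok&(X>.35)&(X<.68)&(Y>-.19)&(Y<.11)&(Z>.06)&(Z<.08)&(B>150)&(S<60),'plat')
    comp(ok&(X>.35)&(X<.68)&(Y>-.19)&(Y<.11)&(Z>.15),'jartop')
    comp(ok&(X>.3)&(X<.6)&(Y>-.5)&(Y<-.25)&(Z>.008)&(Z<.1),'lemon')
    m=ok&(X>.4)&(X<.6)&(abs(Y+.17)<.02);print('cover z',np.median(Z[m]))
    m=ok&(X>.3)&(X<.8)&(Y>-.7)&(Y<-.2)&(Z>-.05)
    ix=((X[m]-.3)/.05).astype(int);iy=((-.2-Y[m])/.05).astype(int)
    H=g.setdefault('H',np.full((10,10),-1.));np.maximum.at(H,(ix,iy),Z[m])
print('rows x .3+, cols y -.2 down (cm)');print((g['H']*100).round(1))
E
```

```text
scene slab n 4395 c [333.7 578.3] wh [266.6 939.6] a 32.81 z 0.0898
scene board n 4076 c [366.7 562.7] wh [348.3 987.4] a 30.31 z 0.0719
scene scale n 2327 c [316.1 408.7] wh [ 248.9 1180.9] a 23.43 z 0.0669
scene plat n 958 c [310.6 416. ] wh [ 170.9 1176.1] a 27.04 z 0.0701
scene jartop n 191 c [324.8 366.6] wh [  41.9 1285.4] a 31.93 z 0.1712
scene lemon n 479 c [308.5 213.3] wh [ 153.2 1527.8] a 20.67 z 0.0178
cover z 0.04956524613976787
side slab n 1788 c [ 437.6 -178.3] wh [1284.5  148.5] a 80.68 z 0.0887
side board n 1825 c [ 464.  -150.3] wh [1339.1  248.1] a 83.09 z 0.0709
side scale n 3735 c [ 459.7 -393.6] wh [868.5 256.5] a 80.32 z 0.0671
side plat n 1473 c [ 453.2 -399.7] wh [872.4 170.8] a 75.35 z 0.0701
side jartop n 309 c [ 461.3 -287.9] wh [1099.6   43.5] a 66.31 z 0.1682
side lemon n 3179 c [ 465.8 -599.7] wh [564.8 103.1] a 54.62 z 0.0189
cover z 0.04995627388728069
rows x .3+, cols y -.2 down (cm)
[[   2.1   -0.4   -0.4   -0.4   -0.5   -0.4   -0.3   -0.4   -0.2   -0.4]
 [   5.3   -0.4   -0.1   -0.2   -0.2    5.4    7.4    7.4    5.3   -0.1]
 [   5.3   -0.3    4.9    4.6   -0.2    7.     8.     7.8    7.7    3.5]
 [   5.2   -0.3    4.9    4.4    0.1    7.5    7.6    7.9    7.9 -100. ]
 [   5.3   -0.3   -0.     1.9    2.4    2.6    2.5    2.5    2.6    2.6]
 [   5.2   -0.4    2.     2.4    2.6    2.5    2.4    2.5    2.5    2.6]
 [   5.1   -0.2    2.5    2.3    2.5    2.5   12.5   13.8   23.7   23.9]
 [   5.2    2.     2.6    2.5   13.    20.6   14.7   23.6   25.7   27.4]
 [   5.     2.2    2.5    2.5   13.    20.9   14.    24.    25.1   28.4]
 [   5.     2.2    2.5    2.6   17.3   26.5   28.4   23.8   26.    29.5]]
```

```bash
cat > seg.py <<'E'
from m import *
def seg(n,p=None):
    p=p or snap(n);W=world(p);V=cv2.cvtColor(p['pixels'],cv2.COLOR_RGB2HSV).astype(int);ok=p['depth']>0
    X,Y,Z=W[...,0],W[...,1],W[...,2];S=V[...,1];B=V[...,2]
    def comp(m,name):
        m=m.astype(np.uint8);m=cv2.morphologyEx(m,cv2.MORPH_OPEN,np.ones((3,3)))&m
        k,l,st,_=cv2.connectedComponentsWithStats(m)
        if k>1:
            i=1+st[1:,4].argmax();rect(W[l==i],n+' '+name)
    A=ok&(X>.35)&(X<.68)
    comp(A&(Y>-.3)&(Y<.6)&(Z>.081)&(Z<.098)&(B>150)&(S<60),'slab')
    comp(A&(Y>.1)&(Y<.6)&(Z>.063)&(Z<.098),'board')
    Q=A&(Y>-.19)&(Y<.11)
    comp(Q&(Z>.058)&(Z<.08),'scale')
    comp(Q&(Z>.06)&(Z<.08)&(B>150)&(S<60),'plat')
    comp(Q&(Z>.15),'jartop')
    comp(ok&(X>.3)&(X<.6)&(Y>-.42)&(Y<-.25)&(Z>.01)&(Z<.1)&(S>100),'lemon')
    return p,W,V
E
python3 - <<'E'
from seg import *
for n in('scene','side'):
    p,W,V=seg(n)
    m=(W[...,1]<-.4)&(W[...,1]>-.55)&(abs(W[...,2])<.02)&(W[...,0]>.1)&(W[...,0]<.36)
    if m.any(): print('front edge x',np.percentile(W[m][:,0],[0,1,5]),m.sum())
E
```

```text
scene slab n 4023 c [513.1 306.6] wh [297.9 124.6] a 85.4 z 0.09
scene board n 8564 c [522.5 304.9] wh [224.1 345.5] a 1.22 z 0.0851
scene scale n 2289 c [514.2 -41.6] wh [217.2 177.9] a 6.67 z 0.0673
scene plat n 954 c [547.7 -39.1] wh [144.  143.4] a 7.14 z 0.0701
scene jartop n 179 c [569.2 -21.9] wh [44.1 44.7] a 70.51 z 0.1735
scene lemon n 218 c [ 446.8 -328.5] wh [69.3 40.1] a 37.45 z 0.0324
front edge x [0.34335521 0.34365962 0.3441794 ] 134
side slab n 1648 c [511.3 302.7] wh [300.1 123.5] a 85.68 z 0.0889
side board n 3666 c [520.9 302.9] wh [222.3 345.6] a 0.93 z 0.0789
side scale n 3647 c [514.4 -44.8] wh [216.9 175.8] a 6.61 z 0.0682
side plat n 1463 c [544.8 -42.3] wh [139.5 140.1] a 6.05 z 0.0701
side jartop n 304 c [572.8 -27.9] wh [43.4 44.2] a 73.11 z 0.1715
side lemon n 927 c [ 449.2 -346.9] wh [51.4 59.1] a 83.0 z 0.0361
front edge x [0.34587928 0.34599359 0.34627783] 114
```

```bash
cat > plan.py <<'E'
from h import *
def plan(wps,pos=None,M=None):
    """wps: (x,y,z,yaw of tool x in deg, hand, rows). prints step_arm calls"""
    s=r.get_state();pos=np.array(s['tool_pos']) if pos is None else pos;M=R.from_quat(s['eef_rot']) if M is None else M
    rows=[];P0,R0=pos,M
    for x,y,z,yw,h,n in wps:
        t=np.array([x,y,z]);Rt=R.from_euler('z',yw,degrees=True)*R.from_euler('x',180,degrees=True)
        dv=(R0.inv()*Rt).as_rotvec()
        for i in range(1,n+1): rows.append((P0+(t-P0)*i/n,R0*R.from_rotvec(dv*i/n),h))
        P0,R0=t,Rt
    for k in range(0,len(rows),5):
        out=[]
        for p,q,h in rows[k:k+5]:
            dp=np.round(M.inv().apply(p-pos)*1000).astype(int).tolist();tw=np.round((M.inv()*q).as_rotvec(),2).tolist()
            out.append('{"dp":%s,"twist":%s,"hand":%s}'%(dp,tw,h))
        print('[%s]'%','.join(out))
        pos=pos+M.apply(np.array(dp)/1000);M=M*R.from_rotvec(tw)
E
python3 - <<'E'
from plan import *
plan([(.571,-.025,.26,90,1,15)])
print(r.snapshot('wrist')['mount'])
E
```

```text
[{"dp":[37, -31, 0],"twist":[0.0, 0.0, -0.09],"hand":1},{"dp":[73, -62, 0],"twist":[0.0, 0.0, -0.18],"hand":1},{"dp":[110, -93, 0],"twist":[0.0, 0.0, -0.27],"hand":1},{"dp":[146, -124, 0],"twist":[0.0, 0.0, -0.36],"hand":1},{"dp":[183, -155, 0],"twist":[0.0, 0.0, -0.44],"hand":1}]
[{"dp":[47, -13, 0],"twist":[0.0, 0.0, -0.09],"hand":1},{"dp":[93, -25, 0],"twist":[0.0, 0.0, -0.18],"hand":1},{"dp":[139, -38, 0],"twist":[0.0, 0.0, -0.27],"hand":1},{"dp":[186, -50, 0],"twist":[0.0, 0.0, -0.36],"hand":1},{"dp":[232, -63, 0],"twist":[0.0, 0.0, -0.45],"hand":1}]
[{"dp":[47, 9, 1],"twist":[0.0, 0.0, -0.09],"hand":1},{"dp":[94, 18, 1],"twist":[0.0, 0.0, -0.18],"hand":1},{"dp":[142, 27, 1],"twist":[0.0, 0.0, -0.27],"hand":1},{"dp":[189, 35, 1],"twist":[0.0, 0.0, -0.35],"hand":1},{"dp":[236, 44, 1],"twist":[0.0, 0.0, -0.44],"hand":1}]
[[-6.07957314e-04 -9.53024017e-01 -3.02894129e-01  7.80945697e-02]
 [ 9.99999751e-01 -4.70501277e-04 -5.26778600e-04 -1.68865629e-04]
 [ 3.59520583e-04 -3.02894374e-01  9.53024065e-01 -1.22576564e-01]
 [ 0.00000000e+00  0.00000000e+00  0.00000000e+00  1.00000000e+00]]
```

Call:
step_arm(
  motion=[
    {"dp": [37,-31,0],"twist": [0,0,-0.09],"hand": 1},
    {"dp": [73,-62,0],"twist": [0,0,-0.18],"hand": 1},
    {"dp": [110,-93,0],"twist": [0,0,-0.27],"hand": 1},
    {"dp": [146,-124,0],"twist": [0,0,-0.36],"hand": 1},
    {"dp": [183,-155,0],"twist": [0,0,-0.44],"hand": 1},
  ],
)

```text
clock: 2.17
tool_pos: [0.2894, -0.4126, 0.2609]
eef_rot: [0.943, 0.334, 0.0, 0.0]
contact_force: [0.6, -0.5, -0.0]
opening: 0.999
finger_force: 0.0
```

Call:
step_arm(
  motion=[
    {"dp": [47,-13,0],"twist": [0,0,-0.09],"hand": 1},
    {"dp": [93,-25,0],"twist": [0,0,-0.18],"hand": 1},
    {"dp": [139,-38,0],"twist": [0,0,-0.27],"hand": 1},
    {"dp": [186,-50,0],"twist": [0,0,-0.36],"hand": 1},
    {"dp": [232,-63,0],"twist": [0,0,-0.45],"hand": 1},
  ],
)

```text
clock: 2.8
tool_pos: [0.4309, -0.218, 0.261]
eef_rot: [0.844, 0.536, 0.0, 0.0]
contact_force: [0.7, -0.8, -0.1]
opening: 1.002
finger_force: 0.0
```

Call:
step_arm(
  motion=[
    {"dp": [47,9,1],"twist": [0,0,-0.09],"hand": 1},
    {"dp": [94,18,1],"twist": [0,0,-0.18],"hand": 1},
    {"dp": [142,27,1],"twist": [0,0,-0.27],"hand": 1},
    {"dp": [189,35,1],"twist": [0,0,-0.35],"hand": 1},
    {"dp": [236,44,1],"twist": [0,0,-0.44],"hand": 1},
  ],
)

```text
clock: 3.42
tool_pos: [0.5716, -0.0236, 0.2598]
eef_rot: [0.707, 0.707, -0.0, 0.0]
contact_force: [1.6, -0.2, 0.7]
opening: 0.998
finger_force: 0.0
```

Run:
```python
from plan import *
s=r.get_state();print(s['clock'],s['tool_pos'],R.from_quat(s['eef_rot']).as_matrix().round(3).tolist(),s['q'].round(2) if hasattr(s['q'],'round') else s['q'])
p=snap('wrist');save(p,'w1.png');W=world(p);Z=W[...,2];m=(p['depth']>0)&(Z>.15)&(Z<.2)
print(cv2.minAreaRect((W[m][:,:2]*1000).astype(np.float32)),np.median(Z[m]))
for t in ['on_key_top','tare_key_top','unit_key_top']: print(t,find(p,'wrist',t))
```

```text
3.425 [ 0.5715899  -0.02356191  0.25982536] [[0.0, 1.0, 0.0], [1.0, -0.0, -0.0], [-0.0, 0.0, -1.0]] [ 0.26  0.66 -0.51  1.72  0.4   0.87 -0.43]
((655.4795532226562, 50.53068542480469), (267.2239074707031, 56.580806732177734), 39.01604080200195) 0.1746883206928808
on_key_top [(0.68, [0.4202, -0.0011, 0.0695], [142.0, 170.0])]
tare_key_top [(0.65, [0.4339, -0.0857, 0.0689], [164.0, 242.0]), (0.15, [0.5068, -0.0267, 0.0664], [224.0, 192.0])]
unit_key_top [(0.7, [0.4274, -0.0393, 0.0682], [154.0, 204.0])]
```

Call:
step_arm(
  motion=[
    {"dp": [-1,0,40],"twist": [0,0,0],"hand": 1},
    {"dp": [-1,0,80],"twist": [0,0,0],"hand": 1},
    {"dp": [-1,0,114],"twist": [0,0,0],"hand": 1},
    {"dp": [-1,0,114],"twist": [0,0,0],"hand": 1},
    {"dp": [-1,0,114],"twist": [0,0,0],"hand": -1},
  ],
  force=15,
)

```text
clock: 4.25
tool_pos: [0.5711, -0.0267, 0.1469]
eef_rot: [0.709, 0.705, 0.0, 0.001]
contact_force: [0.1, -0.0, -0.1]
opening: 0.91
finger_force: 0.0
```

Call:
step_arm(
  motion=[
    {"dp": [0,0,0],"twist": [0,0,0],"hand": -1},
    {"dp": [0,0,0],"twist": [0,0,0],"hand": -1},
    {"dp": [0,0,0],"twist": [0,0,0],"hand": -1},
    {"dp": [0,0,0],"twist": [0,0,0],"hand": -1},
  ],
)

```text
clock: 4.75
tool_pos: [0.5711, -0.0257, 0.146]
eef_rot: [0.708, 0.706, 0.0, 0.0]
contact_force: [0.4, -0.5, 0.6]
opening: 0.503
finger_force: 14.9
```

Call:
step_arm(
  motion=[
    {"dp": [0,0,-20],"twist": [0,0,0],"hand": -1},
    {"dp": [0,0,-50],"twist": [0,0,0],"hand": -1},
    {"dp": [0,0,-60],"twist": [0,0,0],"hand": -1},
  ],
)

```text
clock: 5.12
tool_pos: [0.5714, -0.0256, 0.207]
eef_rot: [0.708, 0.706, 0.001, 0.001]
contact_force: [-0.4, -0.7, -1.3]
opening: 0.505
finger_force: 14.9
```

Call:
step_arm(
  motion=[
    {"dp": [-50,0,0],"twist": [0,0,0],"hand": -1},
    {"dp": [-110,0,0],"twist": [0,0,0],"hand": -1},
    {"dp": [-170,0,0],"twist": [0,0,0],"hand": -1},
    {"dp": [-220,0,0],"twist": [0,0,0],"hand": -1},
    {"dp": [-244,0,0],"twist": [0,0,0],"hand": -1},
  ],
)

```text
clock: 5.75
tool_pos: [0.5683, -0.2742, 0.2043]
eef_rot: [0.71, 0.704, -0.001, -0.0]
contact_force: [-0.3, 0.5, -1.3]
opening: 0.502
finger_force: 14.9
```

Call:
step_arm(
  motion=[
    {"dp": [0,0,40],"twist": [0,0,0],"hand": -1},
    {"dp": [0,0,80],"twist": [0,0,0],"hand": -1},
    {"dp": [0,0,110],"twist": [0,0,0],"hand": -1},
    {"dp": [0,0,123],"twist": [0,0,0],"hand": -1},
    {"dp": [0,0,128],"twist": [0,0,0],"hand": -1},
  ],
)

```text
clock: 6.38
tool_pos: [0.5698, -0.2696, 0.0771]
eef_rot: [0.708, 0.706, -0.0, -0.0]
contact_force: [0.3, 0.9, -0.9]
opening: 0.5
finger_force: 14.9
```

Call:
step_arm(
  motion=[
    {"dp": [0,0,2],"twist": [0,0,0],"hand": -1},
    {"dp": [0,0,2],"twist": [0,0,0],"hand": -1},
  ],
)

```text
clock: 6.62
tool_pos: [0.5706, -0.27, 0.0766]
eef_rot: [0.708, 0.706, 0.0, 0.001]
contact_force: [-0.2, -0.5, -1.6]
opening: 0.5
finger_force: 14.9
```

Call:
step_arm(
  motion=[
    {"dp": [0,0,1],"twist": [0,0,0],"hand": -1},
    {"dp": [0,0,1.5],"twist": [0,0,0],"hand": -1},
    {"dp": [0,0,1.5],"twist": [0,0,0],"hand": -1},
  ],
)

```text
clock: 7.0
tool_pos: [0.57, -0.2698, 0.0743]
eef_rot: [0.708, 0.706, -0.0, 0.0]
contact_force: [0.3, 1.3, -0.9]
opening: 0.495
finger_force: 14.9
```

Call:
step_arm(
  motion=[
    {"dp": [0,0,1],"twist": [0,0,0],"hand": -1},
    {"dp": [0,0,1.5],"twist": [0,0,0],"hand": -1},
    {"dp": [0,0,1.5],"twist": [0,0,0],"hand": -1},
  ],
)

```text
clock: 7.38
tool_pos: [0.5699, -0.2697, 0.0726]
eef_rot: [0.708, 0.706, -0.0, -0.0]
contact_force: [0.4, -0.9, -1.8]
opening: 0.499
finger_force: 14.9
```

Call:
step_arm(
  motion=[
    {"dp": [0,0,1],"twist": [0,0,0],"hand": -1},
    {"dp": [0,0,1],"twist": [0,0,0],"hand": -1},
    {"dp": [0,0,1],"twist": [0,0,0],"hand": -1},
  ],
)

```text
clock: 7.75
tool_pos: [0.57, -0.2698, 0.0717]
eef_rot: [0.708, 0.706, -0.0, 0.0]
contact_force: [-0.3, -0.2, -1.2]
opening: 0.502
finger_force: 14.9
```

Call:
step_arm(
  motion=[
    {"dp": [0,0,1],"twist": [0,0,0],"hand": -1},
    {"dp": [0,0,1],"twist": [0,0,0],"hand": -1},
    {"dp": [0,0,1],"twist": [0,0,0],"hand": -1},
  ],
)

```text
clock: 8.12
tool_pos: [0.57, -0.2698, 0.0707]
eef_rot: [0.708, 0.706, -0.0, 0.0]
contact_force: [0.7, -0.4, -1.4]
opening: 0.497
finger_force: 14.9
```

Run:
```python
from h import *
p=snap('side');W=world(p);X,Y,Z=W[...,0],W[...,1],W[...,2];ok=p['depth']>0
m=ok&(abs(X-.57)<.04)&(Y<-.24)&(Y>-.295)
print(np.percentile(Z[m],[1,5,25,50,75]))
m=ok&(X>.45)&(X<.54)&(Y<-.23)&(Y>-.27);print('wt',np.percentile(Z[m],[5,50,95]),m.sum())
for c in np.arange(-.245,-.31,-.005):
  q=ok&(abs(X-.57)<.01)&(abs(Y-c)<.0025); print(c.round(3),np.round(np.sort(Z[q])[[0,-1]],4) if q.any() else None)
save(p,'side1.png');im=cv2.imread('pics/side1.png');cv2.imwrite('pics/side1c.png',cv2.resize(im[150:400,230:480],None,fx=2.4,fy=2.4,interpolation=cv2.INTER_CUBIC))
```

```text
[-0.00881755 -0.007442    0.06254294  0.15181622  0.25487596]
wt [-0.00847132  0.15460675  0.38519915] 1793
-0.245 None
-0.25 [0.099  0.1012]
-0.255 [0.0992 0.1021]
-0.26 [0.1011 0.1015]
-0.265 None
-0.27 [0.0993 0.1013]
-0.275 [0.0989 0.1019]
-0.28 [0.0993 0.1025]
-0.285 [-0.0078  0.1814]
-0.29 [-0.0099  0.4489]
-0.295 [-0.0094  0.4464]
-0.3 [-0.0094  0.2244]
-0.305 [-0.0098  0.4463]
```

View pics/side1c.png

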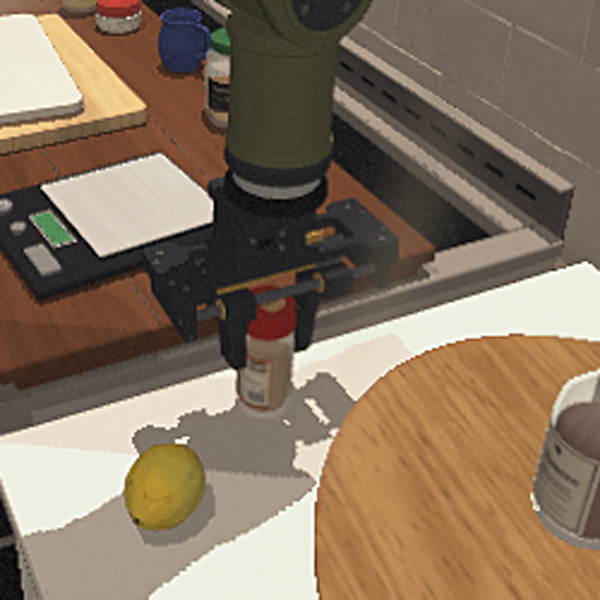

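Call:
step_arm(
  motion=[
    {"dp": [0,0,1],"twist": [0,0,0],"hand": -1},
    {"dp": [0,0,2],"twist": [0,0,0],"hand": -1},
    {"dp": [0,0,2],"twist": [0,0,0],"hand": -1},
  ],
)

```text
clock: 8.55
tool_pos: [0.5699, -0.2697, 0.0686]
eef_rot: [0.708, 0.706, -0.0, -0.0]
contact_force: [0.5, 0.5, -0.8]
opening: 0.501
finger_force: 14.9
```

Call:
step_arm(
  motion=[
    {"dp": [0,0,1],"twist": [0,0,0],"hand": -1},
    {"dp": [0,0,1],"twist": [0,0,0],"hand": -1},
  ],
)

```text
clock: 8.8
tool_pos: [0.5702, -0.2698, 0.0681]
eef_rot: [0.708, 0.706, 0.0, 0.0]
contact_force: [-0.6, -1.0, 2.3]
opening: 0.504
finger_force: 15.0
```

Call:
step_arm(
  motion=[
    {"dp": [0,0,0],"twist": [0,0,0],"hand": 0.9},
    {"dp": [0,0,0],"twist": [0,0,0],"hand": 0.9},
    {"dp": [0,0,-20],"twist": [0,0,0],"hand": 0.9},
    {"dp": [0,0,-70],"twist": [0,0,0],"hand": 0.9},
    {"dp": [0,0,-120],"twist": [0,0,0],"hand": 0.9},
  ],
)

```text
clock: 9.43
tool_pos: [0.57, -0.2696, 0.1902]
eef_rot: [0.708, 0.706, 0.0, 0.0]
contact_force: [-0.1, -0.6, -0.8]
opening: 0.95
finger_force: 0.0
```

Call:
step_arm(
  motion=[
    {"dp": [50,-28,0],"twist": [0,0,0],"hand": -1},
    {"dp": [105,-60,0],"twist": [0,0,0],"hand": -1},
    {"dp": [155,-90,0],"twist": [0,0,0],"hand": -1},
    {"dp": [205,-120,0],"twist": [0,0,0],"hand": -1},
    {"dp": [237,-150,0],"twist": [0,0,0],"hand": -1},
  ],
)

```text
clock: 10.05
tool_pos: [0.4203, -0.0298, 0.1891]
eef_rot: [0.707, 0.707, 0.001, 0.001]
contact_force: [0.0, -0.1, 0.5]
opening: 0.407
finger_force: 0.0
```

Run:
```python
from h import *
s=r.get_state();print(s['clock'],s['tool_pos'],s['opening'])
p=snap('wrist');save(p,'w2.png')
for t in ['on_key_top','tare_key_top','unit_key_top','platform_centre']: print(t,find(p,'wrist',t))
W=world(p);Z=W[...,2];X,Y=W[...,0],W[...,1];V=cv2.cvtColor(p['pixels'],cv2.COLOR_RGB2HSV)
m=((p['depth']>0)&(X>.38)&(X<.46)&(Y>-.13)&(Y<.05)&(Z>.05)&(Z<.08)&(V[...,2]>110)&(V[...,1]<80)).astype(np.uint8)
k,l,st,c=cv2.connectedComponentsWithStats(m)
for i in range(1,k):
    if st[i,4]>60: q=W[l==i];print(c[i].round(),st[i,4],np.median(q,0).round(4),np.ptp(q,0).round(3))
```

```text
10.05 [ 0.42032242 -0.0297887   0.18909632] 0.40743140503005404
on_key_top [(0.65, [0.4183, 0.0011, 0.0675], [280.0, 175.0])]
tare_key_top [(0.72, [0.4285, -0.041, 0.0695], [292.0, 223.0]), (0.7, [0.4386, -0.0967, 0.0687], [302.0, 278.0])]
unit_key_top [(0.79, [0.4276, -0.0387, 0.0689], [291.0, 220.0])]
platform_centre [(0.96, [0.5115, -0.024, 0.0674], [388.0, 203.0])]
[287. 173.] 474 [0.424  0.0027 0.0691] [0.02  0.02  0.009]
[318. 199.] 120 [ 0.4512 -0.0213  0.0638] [0.016 0.01  0.003]
[314. 237.] 99 [ 0.449  -0.0575  0.0639] [0.004 0.032 0.003]
[299. 286.] 516 [ 0.4353 -0.1051  0.0691] [0.02  0.029 0.004]
```

View pics/w2.png

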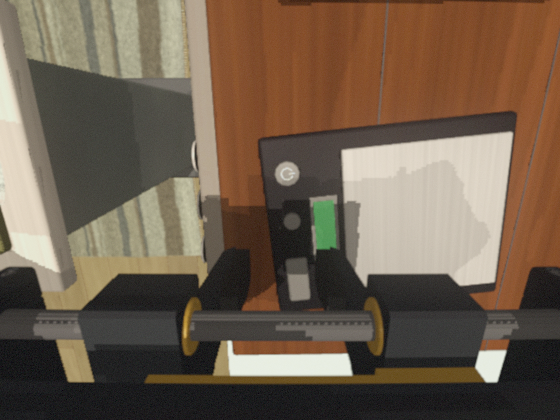

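Call:
step_arm(
  motion=[
    {"dp": [20,2,20],"twist": [0,0,0],"hand": -1},
    {"dp": [33,4,50],"twist": [0,0,0],"hand": -1},
    {"dp": [33,4,80],"twist": [0,0,0],"hand": -1},
    {"dp": [33,4,93],"twist": [0,0,0],"hand": -1},
    {"dp": [33,4,93],"twist": [0,0,0],"hand": -1},
  ],
)

```text
clock: 10.92
tool_pos: [0.4259, -0.0003, 0.094]
eef_rot: [0.709, 0.706, -0.0, 0.0]
contact_force: [-0.6, -0.2, -0.3]
opening: 0.001
finger_force: 0.0
```

Call:
step_arm(
  motion=[
    {"dp": [0,0,2],"twist": [0,0,0],"hand": -1},
    {"dp": [0,0,4],"twist": [0,0,0],"hand": -1},
    {"dp": [0,0,6],"twist": [0,0,0],"hand": -1},
    {"dp": [0,0,6],"twist": [0,0,0],"hand": -1},
  ],
)

```text
clock: 11.42
tool_pos: [0.4256, 0.0002, 0.089]
eef_rot: [0.708, 0.706, 0.0, 0.001]
contact_force: [2.3, -2.5, 4.4]
opening: 0.003
finger_force: 1.9
```

Call:
step_arm(
  motion=[
    {"dp": [0,0,1],"twist": [0,0,0],"hand": -1},
    {"dp": [0,0,2],"twist": [0,0,0],"hand": -1},
    {"dp": [0,0,2],"twist": [0,0,0],"hand": -1},
  ],
)

```text
clock: 11.8
tool_pos: [0.4256, 0.0003, 0.0885]
eef_rot: [0.708, 0.706, 0.001, 0.002]
contact_force: [0.6, -2.2, 26.1]
opening: 0.007
finger_force: 13.0
```

Run:
```python
from h import *
p=snap('side');save(p,'s2.png');im=cv2.imread('pics/s2.png');cv2.imwrite('pics/s2c.png',cv2.resize(im[190:290,190:310],None,fx=5,fy=5,interpolation=cv2.INTER_CUBIC))
```

```text
(no output)
```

View pics/s2c.png

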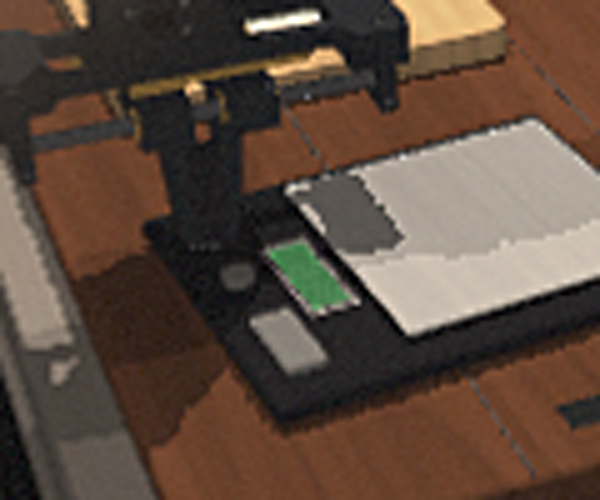

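Run:
```python
from plan import *
W=[]
for n in('scene','side'):
    p=snap(n);w=world(p)[p['depth']>0];W.append(w)
W=np.concatenate(W);X,Y,Z=W.T
m=(X>.35)&(X<.75)&(Y>.38)&(Y<.7)&(Z<.3)
H=np.full((8,8),-1.);np.maximum.at(H,(((X[m]-.35)/.05).astype(int),((Y[m]-.38)/.04).astype(int)),Z[m]);print((H*100).round(1))
plan([(.4256,0,.17,90,-1,2),(.525,.470,.17,85.5,.6,9),(.525,.470,.12,85.5,.6,2),(.525,.470,.0995,85.5,.6,2)],pos=np.array([.4256,0,.087]),M=R.from_euler('z',90,degrees=True)*R.from_euler('x',180,degrees=True))
```

```text
[[ 5.6  5.7  5.5  5.6  5.7  5.6  6.   5.7]
 [ 7.7  7.6  7.8  5.6  5.7  5.6  6.7  5.5]
 [ 9.5  9.4  8.8  5.5  5.5  5.6  6.7  5.6]
 [ 9.6  9.5  7.5  5.6  5.5  5.7  6.7  5.7]
 [ 9.3  9.4  7.5  5.5  5.7  5.6  6.7  6.7]
 [ 7.7  7.6  7.6  5.6  5.7  5.6  6.8  6.6]
 [ 9.8 11.1 15.3 16.5 23.9 24.6 23.9  6.5]
 [10.8 11.1 10.1 16.4 29.9 30.  25.8  6.5]]
[{"dp":[0, 0, -42],"twist":[0.0, 0.0, 0.0],"hand":-1},{"dp":[0, 0, -83],"twist":[0.0, 0.0, 0.0],"hand":-1},{"dp":[52, 11, -83],"twist":[0.0, -0.0, 0.01],"hand":0.6},{"dp":[104, 22, -83],"twist":[0.0, -0.0, 0.02],"hand":0.6},{"dp":[157, 33, -83],"twist":[0.0, -0.0, 0.03],"hand":0.6}]
[{"dp":[52, 10, 0],"twist":[-0.0, -0.0, 0.0],"hand":0.6},{"dp":[105, 19, 0],"twist":[-0.0, -0.0, 0.01],"hand":0.6},{"dp":[157, 29, 0],"twist":[-0.0, -0.0, 0.02],"hand":0.6},{"dp":[210, 38, 0],"twist":[-0.0, -0.0, 0.03],"hand":0.6},{"dp":[262, 48, 0],"twist":[-0.0, -0.0, 0.04],"hand":0.6}]
[{"dp":[53, 7, 0],"twist":[-0.0, -0.0, 0.01],"hand":0.6},{"dp":[53, 7, 25],"twist":[-0.0, -0.0, 0.01],"hand":0.6},{"dp":[53, 7, 50],"twist":[-0.0, -0.0, 0.01],"hand":0.6},{"dp":[53, 7, 60],"twist":[-0.0, -0.0, 0.01],"hand":0.6},{"dp":[53, 7, 70],"twist":[-0.0, -0.0, 0.01],"hand":0.6}]
```

Call:
step_arm(
  motion=[
    {"dp": [0,0,-42],"twist": [0,0,0],"hand": -1},
    {"dp": [0,0,-83],"twist": [0,0,0],"hand": -1},
    {"dp": [52,11,-83],"twist": [0,0,0.01],"hand": 0.5},
    {"dp": [104,22,-83],"twist": [0,0,0.02],"hand": 0.5},
    {"dp": [157,33,-83],"twist": [0,0,0.03],"hand": 0.5},
  ],
)

```text
clock: 12.58
tool_pos: [0.4579, 0.1588, 0.1697]
eef_rot: [0.719, 0.695, -0.0, -0.0]
contact_force: [1.2, 0.1, 0.3]
opening: 0.323
finger_force: 0.0
```

Call:
step_arm(
  motion=[
    {"dp": [52,10,0],"twist": [0,0,0.01],"hand": 0.5},
    {"dp": [105,19,0],"twist": [0,0,0.02],"hand": 0.5},
    {"dp": [157,29,0],"twist": [0,0,0.03],"hand": 0.5},
    {"dp": [210,38,0],"twist": [0,0,0.04],"hand": 0.5},
    {"dp": [262,48,0],"twist": [0,0,0.04],"hand": 0.5},
  ],
)

```text
clock: 13.2
tool_pos: [0.5139, 0.4195, 0.1691]
eef_rot: [0.732, 0.681, -0.001, -0.0]
contact_force: [-0.0, 0.1, -0.3]
opening: 0.748
finger_force: 0.0
```

Call:
step_arm(
  motion=[
    {"dp": [53,7,0],"twist": [0,0,0.01],"hand": 0.5},
    {"dp": [53,7,0],"twist": [0,0,0.01],"hand": 0.5},
  ],
)

```text
clock: 13.45
tool_pos: [0.5228, 0.4756, 0.1688]
eef_rot: [0.734, 0.679, 0.001, -0.002]
contact_force: [0.2, -0.4, -0.1]
opening: 0.751
finger_force: 0.0
```

Run:
```python
from seg import *
s=r.get_state();print(s['clock'],s['tool_pos'],R.from_quat(s['eef_rot']).as_matrix().round(3).tolist(),s['q'],s['opening'])
p,W,V=seg('side')
p,W,V=seg('wrist')
```

```text
13.45 [0.52283226 0.47558106 0.16884638] [[0.077, 0.997, -0.002], [0.997, -0.077, 0.004], [0.004, -0.003, -1.0]] [-0.61160106  0.92537772 -0.40093391  1.35970926  0.39261876  0.9331693
 -1.17984162] 0.7511778192636912
side slab n 1529 c [511.  296.2] wh [289.8 123.3] a 85.53 z 0.0889
side board n 3730 c [520.9 301.5] wh [221.4 343. ] a 1.15 z 0.0767
side scale n 3893 c [514.7 -45.4] wh [216.9 177.3] a 6.4 z 0.0688
side plat n 1845 c [544.5 -41.3] wh [139.5 141.4] a 6.19 z 0.0702
side lemon n 933 c [ 449.1 -345.2] wh [52.8 60. ] a 89.24 z 0.036
wrist slab n 8282 c [519.4 427. ] wh [ 57.7 117. ] a 85.47 z 0.0876
wrist board n 19580 c [519.1 434.8] wh [220.8  85.1] a 0.09 z 0.0709
```

Call:
step_arm(
  motion=[
    {"dp": [0,2,30],"twist": [0,0,0],"hand": 0.5},
    {"dp": [0,2,60],"twist": [0,0,0],"hand": 0.5},
    {"dp": [0,2,69],"twist": [0,0,0],"hand": 0.5},
    {"dp": [0,2,69],"twist": [0,0,0],"hand": 0.5},
  ],
)

```text
clock: 14.05
tool_pos: [0.5278, 0.4688, 0.1005]
eef_rot: [0.736, 0.677, -0.001, 0.0]
contact_force: [0.4, -0.2, 0.2]
opening: 0.754
finger_force: 0.0
```

Run:
```python
from plan import *
s=r.get_state();print(s['tool_pos'],s['contact_force'])
plan([(.5253,.45,.0995,86.2,.5,2),(.5265,.22,.0995,93,.5,13),(.5273,.145,.0985,95.5,.5,5),(.5275,.125,.0985,96.3,.5,5)])
```

```text
[0.52775443 0.46882589 0.10053673] [ 0.43544221 -0.17707697  0.18418322]
[{"dp":[-9, 0, 1],"twist":[-0.0, 0.0, -0.01],"hand":0.5},{"dp":[-19, -1, 1],"twist":[-0.0, 0.0, -0.02],"hand":0.5},{"dp":[-37, 1, 1],"twist":[-0.0, 0.0, -0.03],"hand":0.5},{"dp":[-54, 2, 1],"twist":[-0.0, 0.0, -0.04],"hand":0.5},{"dp":[-72, 4, 1],"twist":[-0.0, 0.0, -0.04],"hand":0.5}]
[{"dp":[-17, 1, 0],"twist":[-0.0, 0.0, -0.01],"hand":0.5},{"dp":[-35, 2, 0],"twist":[-0.0, 0.0, -0.02],"hand":0.5},{"dp":[-53, 2, 0],"twist":[-0.0, 0.0, -0.03],"hand":0.5},{"dp":[-71, 3, 0],"twist":[-0.0, 0.0, -0.04],"hand":0.5},{"dp":[-88, 4, 0],"twist":[-0.0, 0.0, -0.05],"hand":0.5}]
[{"dp":[-18, 0, 0],"twist":[-0.0, 0.0, -0.01],"hand":0.5},{"dp":[-36, 0, 0],"twist":[-0.0, 0.0, -0.02],"hand":0.5},{"dp":[-53, 0, 0],"twist":[-0.0, 0.0, -0.03],"hand":0.5},{"dp":[-71, 0, 0],"twist":[-0.0, 0.0, -0.04],"hand":0.5},{"dp":[-89, 0, 0],"twist":[-0.0, 0.0, -0.05],"hand":0.5}]
[{"dp":[-15, -1, 1],"twist":[-0.0, 0.0, -0.0],"hand":0.5},{"dp":[-30, -1, 1],"twist":[-0.0, 0.0, -0.01],"hand":0.5},{"dp":[-45, -2, 1],"twist":[-0.0, 0.0, -0.02],"hand":0.5},{"dp":[-60, -3, 1],"twist":[-0.0, 0.0, -0.03],"hand":0.5},{"dp":[-75, -3, 1],"twist":[-0.0, 0.0, -0.04],"hand":0.5}]
[{"dp":[-4, -1, 0],"twist":[-0.0, 0.0, -0.0],"hand":0.5},{"dp":[-8, -1, 0],"twist":[-0.0, 0.0, -0.01],"hand":0.5},{"dp":[-12, -1, 0],"twist":[-0.0, 0.0, -0.01],"hand":0.5},{"dp":[-16, -2, 0],"twist":[-0.0, 0.0, -0.01],"hand":0.5},{"dp":[-19, -2, 1],"twist":[-0.0, 0.0, -0.01],"hand":0.5}]
```

Call:
step_arm(
  motion=[
    {"dp": [-9,0,1],"twist": [0,0,-0.01],"hand": 0.5},
    {"dp": [-19,-1,1],"twist": [0,0,-0.02],"hand": 0.5},
    {"dp": [-37,1,1],"twist": [0,0,-0.03],"hand": 0.5},
    {"dp": [-54,2,1],"twist": [0,0,-0.04],"hand": 0.5},
    {"dp": [-72,4,1],"twist": [0,0,-0.04],"hand": 0.5},
  ],
)

```text
clock: 14.68
tool_pos: [0.5258, 0.4004, 0.1015]
eef_rot: [0.722, 0.692, 0.003, -0.002]
contact_force: [0.7, 5.1, -1.0]
opening: 0.754
finger_force: 2.6
```

Call:
step_arm(
  motion=[
    {"dp": [-17,1,0],"twist": [0,0,-0.01],"hand": 0.5},
    {"dp": [-35,2,0],"twist": [0,0,-0.02],"hand": 0.5},
    {"dp": [-53,2,0],"twist": [0,0,-0.03],"hand": 0.5},
    {"dp": [-71,3,0],"twist": [0,0,-0.04],"hand": 0.5},
    {"dp": [-80,4,0],"twist": [0,0,-0.05],"hand": 0.5},
  ],
)

```text
clock: 15.3
tool_pos: [0.5265, 0.3195, 0.1014]
eef_rot: [0.705, 0.71, 0.003, -0.001]
contact_force: [-2.7, 5.8, 1.1]
opening: 0.75
finger_force: 3.3
```

Run:
```python
from seg import *
s=r.get_state();print(s['clock'],s['tool_pos'],s['contact_force'])
for n in ('scene','side'): seg(n)
```

```text
15.3 [0.5265458  0.31951782 0.10141339] [-2.72245923  5.82908321  1.10061475]
scene slab n 466 c [527.1  42.3] wh [121.1  66.3] a 3.11 z 0.0886
scene board n 7470 c [523.4 288.5] wh [226. 378.] a 1.04 z 0.0724
scene scale n 1918 c [512.6 -42.3] wh [215.6 176.5] a 6.69 z 0.0679
scene plat n 946 c [549.8 -58.3] wh [144.2 126.1] a 7.57 z 0.07
scene lemon n 210 c [ 446.2 -329.3] wh [64.8 41.1] a 32.81 z 0.0329
side slab n 2046 c [525.8 148. ] wh [123.2 281.3] a 0.28 z 0.0887
side board n 3370 c [520.9 289.2] wh [220.6 379.7] a 1.33 z 0.0724
side scale n 3810 c [515.1 -45. ] wh [217.5 173.9] a 5.9 z 0.0688
side plat n 1638 c [544.5 -42.5] wh [139.1 139.5] a 5.99 z 0.0702
side lemon n 916 c [ 449.1 -346.2] wh [64.3 48.3] a 17.34 z 0.0363
```

Run:
```python
from plan import *
plan([(.5270,.24,.1005,93,.5,5),(.5272,.165,.0995,95.3,.5,5)])
```

```text
[{"dp":[-16, 0, 0],"twist":[0.0, -0.0, -0.01],"hand":0.5},{"dp":[-31, 0, 0],"twist":[0.0, -0.0, -0.02],"hand":0.5},{"dp":[-47, 0, 0],"twist":[0.0, -0.0, -0.03],"hand":0.5},{"dp":[-63, 0, 0],"twist":[0.0, -0.0, -0.04],"hand":0.5},{"dp":[-78, 0, 0],"twist":[0.0, -0.0, -0.05],"hand":0.5}]
[{"dp":[-15, -1, 1],"twist":[0.0, -0.0, -0.0],"hand":0.5},{"dp":[-30, -2, 1],"twist":[0.0, -0.0, -0.01],"hand":0.5},{"dp":[-45, -3, 1],"twist":[0.0, -0.0, -0.02],"hand":0.5},{"dp":[-60, -4, 1],"twist":[0.0, -0.0, -0.03],"hand":0.5},{"dp":[-75, -4, 1],"twist":[0.0, -0.0, -0.04],"hand":0.5}]
```

Call:
step_arm(
  motion=[
    {"dp": [-16,0,0],"twist": [0,0,-0.01],"hand": 0.5},
    {"dp": [-31,0,0],"twist": [0,0,-0.02],"hand": 0.5},
    {"dp": [-47,0,0],"twist": [0,0,-0.03],"hand": 0.5},
    {"dp": [-63,0,0],"twist": [0,0,-0.04],"hand": 0.5},
    {"dp": [-78,0,0],"twist": [0,0,-0.05],"hand": 0.5},
  ],
)

```text
clock: 16.02
tool_pos: [0.5277, 0.2444, 0.1016]
eef_rot: [0.686, 0.728, 0.005, -0.001]
contact_force: [-0.5, 9.0, 6.0]
opening: 0.747
finger_force: 4.9
```

Call:
step_arm(
  motion=[
    {"dp": [-15,-1,1],"twist": [0,0,0],"hand": 0.5},
    {"dp": [-30,-2,1],"twist": [0,0,-0.01],"hand": 0.5},
    {"dp": [-45,-3,1],"twist": [0,0,-0.02],"hand": 0.5},
    {"dp": [-57,-4,1],"twist": [0,0,-0.03],"hand": 0.5},
    {"dp": [-65,-4,1],"twist": [0,0,-0.04],"hand": 0.5},
  ],
)

```text
clock: 16.65
tool_pos: [0.5276, 0.1785, 0.1004]
eef_rot: [0.671, 0.741, 0.004, -0.001]
contact_force: [-1.1, 8.8, 5.9]
opening: 0.749
finger_force: 4.4
```

Run:
```python
from seg import *
s=r.get_state();print(s['clock'],s['tool_pos'],s['contact_force'],R.from_quat(s['eef_rot']).as_euler('xyz',degrees=True))
for n in ('scene','side'): seg(n)
```

```text
16.65 [0.52763777 0.17853221 0.10043051] [-1.08638004  8.84327859  5.89041414] [179.71877434  -0.37381165  95.71560618]
scene slab n 768 c [552. -70.] wh [121.6 115. ] a 6.28 z 0.0868
scene board n 8436 c [521.8 305. ] wh [224.  345.6] a 1.44 z 0.072
scene scale n 1080 c [447.9 -46.6] wh [ 85.8 178.8] a 5.68 z 0.0649
scene jartop n 2066 c [412.4  81.1] wh [ 57.7 124.7] a 89.91 z 0.6788
scene lemon n 213 c [ 445.7 -328.2] wh [65.1 38.1] a 32.0 z 0.0319
side slab n 2848 c [543.1   2.4] wh [123.7 274.6] a 5.8 z 0.0873
side board n 2444 c [521.1 287.2] wh [221.1 377.1] a 1.49 z 0.0714
side scale n 2086 c [514.6 -47.9] wh [215.5 182.6] a 6.27 z 0.0643
side plat n 74 c [483.  -76.3] wh [ 9.8 82.8] a 5.41 z 0.0697
side jartop n 2025 c [483.7  80.4] wh [ 59.1 100.4] a 90.0 z 0.5171
side lemon n 928 c [ 448.8 -346.9] wh [57.  56.4] a 69.59 z 0.036
```

Run:
```python
from plan import *
plan([(.5287,.135,.099,96.3,.5,5),(.529,.123,.099,96.3,.5,4)])
```

```text
[{"dp":[-8, -1, 0],"twist":[0.0, -0.0, -0.0],"hand":0.5},{"dp":[-17, -1, 0],"twist":[0.0, -0.0, -0.0],"hand":0.5},{"dp":[-25, -2, 1],"twist":[0.0, -0.0, -0.01],"hand":0.5},{"dp":[-33, -3, 1],"twist":[0.0, -0.0, -0.01],"hand":0.5},{"dp":[-42, -3, 1],"twist":[0.0, -0.0, -0.01],"hand":0.5}]
[{"dp":[-3, 0, 0],"twist":[0.0, -0.0, -0.0],"hand":0.5},{"dp":[-6, -1, 0],"twist":[0.0, -0.0, -0.0],"hand":0.5},{"dp":[-9, -1, 0],"twist":[0.0, -0.0, -0.0],"hand":0.5},{"dp":[-12, -1, 0],"twist":[0.0, -0.0, -0.0],"hand":0.5}]
```

Call:
step_arm(
  motion=[
    {"dp": [-8,-1,0],"twist": [0,0,0],"hand": 0.5},
    {"dp": [-17,-1,0],"twist": [0,0,0],"hand": 0.5},
    {"dp": [-25,-2,1],"twist": [0,0,-0.01],"hand": 0.5},
    {"dp": [-33,-3,1],"twist": [0,0,-0.01],"hand": 0.5},
    {"dp": [-42,-3,1],"twist": [0,0,-0.01],"hand": 0.5},
  ],
)

```text
clock: 17.38
tool_pos: [0.528, 0.1347, 0.0984]
eef_rot: [0.667, 0.745, 0.002, -0.0]
contact_force: [-0.6, 5.7, 0.7]
opening: 0.75
finger_force: 2.9
```

Call:
step_arm(
  motion=[
    {"dp": [-3,0,0],"twist": [0,0,0],"hand": 0.5},
    {"dp": [-6,-1,0],"twist": [0,0,0],"hand": 0.5},
    {"dp": [-9,-1,0],"twist": [0,0,0],"hand": 0.5},
    {"dp": [-12,-1,0],"twist": [0,0,0],"hand": 0.5},
  ],
)

```text
clock: 17.88
tool_pos: [0.5283, 0.123, 0.0983]
eef_rot: [0.667, 0.745, 0.002, -0.0]
contact_force: [-0.5, 6.5, 1.0]
opening: 0.749
finger_force: 3.2
```

Run:
```python
from seg import *
s=r.get_state();print(s['clock'],s['tool_pos'],s['contact_force'],R.from_quat(s['eef_rot']).as_euler('xyz',degrees=True))
for n in ('scene','side'): seg(n)
```

```text
17.875 [0.52832686 0.12299738 0.09830574] [-0.53424936  6.4683872   0.9966991 ] [179.86800417  -0.19246827  96.27807273]
scene slab n 863 c [ 553.3 -117.2] wh [124.3 136.6] a 4.9 z 0.0857
scene board n 8722 c [521.5 288.3] wh [223.6 377.4] a 0.97 z 0.0719
scene scale n 1035 c [446. -46.] wh [ 81.4 183.9] a 6.42 z 0.0648
scene jartop n 4734 c [444.2  59.9] wh [187.3  75.8] a 24.15 z 0.6332
scene lemon n 210 c [ 446.9 -330.2] wh [63.6 42.2] a 31.71 z 0.0335
side slab n 3047 c [545.6 -51.3] wh [123.7 274.6] a 6.12 z 0.0857
side board n 2182 c [521.2 287.6] wh [221.2 376.6] a 1.19 z 0.071
side scale n 1731 c [449.7 -59.5] wh [ 84.1 187. ] a 6.34 z 0.0644
side jartop n 6758 c [514.6  57.6] wh [104.6 161.3] a 89.96 z 0.4101
side lemon n 923 c [ 449.1 -344.8] wh [53.4 59.9] a 88.23 z 0.0359
```

Call:
step_arm(
  motion=[
    {"dp": [-2,0,0],"twist": [0,0,0],"hand": 0.5},
    {"dp": [-4,0,0],"twist": [0,0,0],"hand": 0.5},
    {"dp": [-4,0,0],"twist": [0,0,0],"hand": 0.5},
    {"dp": [10,0,-5],"twist": [0,0,0],"hand": 0.5},
    {"dp": [25,0,-50],"twist": [0,0,0],"hand": 0.5},
  ],
)

```text
clock: 18.6
tool_pos: [0.5233, 0.144, 0.1463]
eef_rot: [0.668, 0.744, -0.004, -0.001]
contact_force: [1.2, 0.6, -0.2]
opening: 0.754
finger_force: 0.0
```

Run:
```python
from plan import *
plan([(.50,.14,.22,95,-1,3),(.4365,-.02,.22,92,-1,4)])
```

```text
[{"dp":[-1, -8, -25],"twist":[-0.0, 0.0, 0.01],"hand":-1},{"dp":[-1, -16, -49],"twist":[-0.0, 0.0, 0.01],"hand":-1},{"dp":[-2, -24, -74],"twist":[-0.01, 0.0, 0.02],"hand":-1},{"dp":[-40, -44, -73],"twist":[-0.01, 0.0, 0.03],"hand":-1},{"dp":[-78, -64, -73],"twist":[-0.01, 0.0, 0.05],"hand":-1}]
[{"dp":[-39, -18, 0],"twist":[0.0, 0.0, 0.01],"hand":-1},{"dp":[-78, -36, 0],"twist":[0.0, 0.0, 0.02],"hand":-1}]
```

Call:
step_arm(
  motion=[
    {"dp": [-1,-8,-25],"twist": [0,0,0.01],"hand": -1},
    {"dp": [-1,-16,-49],"twist": [0,0,0.01],"hand": -1},
    {"dp": [-2,-24,-74],"twist": [0,0,0.02],"hand": -1},
    {"dp": [-40,-44,-73],"twist": [0,0,0.03],"hand": -1},
    {"dp": [-78,-64,-73],"twist": [0,0,0.05],"hand": -1},
  ],
)

```text
clock: 19.23
tool_pos: [0.4691, 0.0597, 0.2211]
eef_rot: [0.687, 0.727, -0.001, 0.001]
contact_force: [0.2, -1.4, -1.0]
opening: 0.206
finger_force: 0.0
```

Call:
step_arm(
  motion=[
    {"dp": [-39,-18,0],"twist": [0,0,0.01],"hand": -1},
    {"dp": [-68,-36,0],"twist": [0,0,0.02],"hand": -1},
    {"dp": [-68,-36,0],"twist": [0,0,0.02],"hand": -1},
  ],
)

```text
clock: 19.6
tool_pos: [0.4357, -0.0122, 0.2206]
eef_rot: [0.696, 0.718, -0.003, 0.0]
contact_force: [0.8, 0.8, 0.1]
opening: 0.008
finger_force: 0.0
```

Run:
```python
from seg import *
s=r.get_state();print(s['clock'],s['tool_pos'],R.from_quat(s['eef_rot']).as_euler('xyz',degrees=True))
for n in ('side','scene','wrist'): p,W,V=seg(n)
save(p,'w3.png')
for t in ['on_key_top','tare_key_top','unit_key_top']: print(t,find(p,'wrist',t))
Z=W[...,2];X,Y=W[...,0],W[...,1]
m=((p['depth']>0)&(X>.38)&(X<.47)&(Y>-.15)&(Y<.05)&(Z>.066)&(Z<.075)).astype(np.uint8)
k,l,st,c=cv2.connectedComponentsWithStats(m)
for i in range(1,k):
    if st[i,4]>40: q=W[l==i];print(c[i].round(),st[i,4],np.median(q,0).round(4));rect(q)
```

```text
19.6 [ 0.43567527 -0.0121747   0.22064139] [-179.79399505    0.22486135   91.85194494]
side slab n 3432 c [544.8 -42.3] wh [124.7 299.1] a 6.17 z 0.0859
side board n 3008 c [521.2 288.5] wh [221.4 377.5] a 1.22 z 0.0708
side scale n 1697 c [450.  -61.3] wh [ 84.  195.7] a 6.04 z 0.0646
side jartop n 8952 c [439.5 -30.1] wh [180.1 104.3] a 2.12 z 0.4284
side lemon n 936 c [ 449.  -345.7] wh [52.6 59.6] a 88.09 z 0.0358
scene slab n 801 c [533.7  60.8] wh [122.7  97. ] a 5.57 z 0.0859
scene board n 8557 c [522.1 305.7] wh [224.2 343.5] a 1.13 z 0.0718
scene scale n 1041 c [445.3 -45.7] wh [ 81.1 183.7] a 5.48 z 0.0647
scene jartop n 6767 c [437.9  -2.1] wh [184.5 108.1] a 11.23 z 0.5132
scene lemon n 214 c [ 449.1 -329.4] wh [66.7 45.4] a 21.4 z 0.0334
wrist slab n 28193 c [541.3  -7.6] wh [124.9 232.7] a 6.23 z 0.0848
wrist board n 10230 c [524.9 148.1] wh [219.7  30.2] a 2.27 z 0.0697
wrist scale n 7780 c [443.5 -29.6] wh [ 76.8 129.6] a 5.83 z 0.0634
wrist plat n 159 c [472.5   7.4] wh [ 4.9 29.4] a 4.12 z 0.0679
wrist jartop n 65901 c [437.    2.7] wh [169.8  49. ] a 1.73 z 0.2851
on_key_top [(0.55, [0.4178, 0.0048, 0.0673], [262.0, 185.0])]
tare_key_top [(0.35, [0.6079, 0.0642, 0.0456], [458.0, 128.0])]
unit_key_top [(0.76, [0.4279, -0.0401, 0.0714], [271.0, 231.0])]
[269. 188.] 354 [0.4239 0.0026 0.0691]
 n 354 c [423.9   2.3] wh [20.  19.9] a 46.98 z 0.0691
[272. 229.] 165 [ 0.4284 -0.0399  0.0692]
 n 165 c [428.4 -40.1] wh [14.3 13.8] a 13.13 z 0.0692
```

View pics/w3.png

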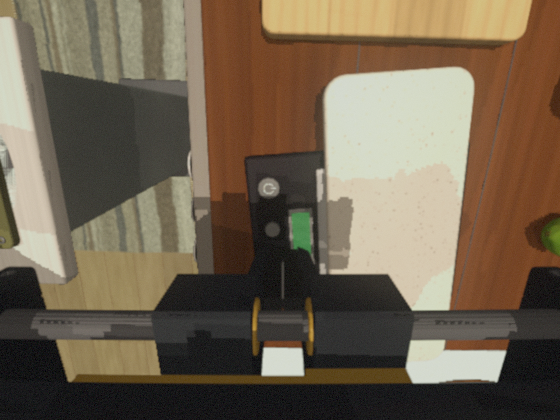

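Run:
```python
from plan import *
for n in ('side','scene'):
    p=snap(n);W=world(p);Z=W[...,2];X,Y=W[...,0],W[...,1];V=cv2.cvtColor(p['pixels'],cv2.COLOR_RGB2HSV)
    m=((p['depth']>0)&(X>.41)&(X<.46)&(Y>-.14)&(Y<.02)&(Z>.0672)&(Z<.078)).astype(np.uint8)
    k,l,st,c=cv2.connectedComponentsWithStats(m)
    for i in range(1,k):
        if st[i,4]>8: q=W[l==i];print(n,c[i].round(),st[i,4],q.min(0).round(4),q.max(0).round(4))
```

```text
side [230. 235.] 40 [ 0.4134 -0.011   0.0676] [0.4333 0.0108 0.0714]
side [237. 244.] 24 [ 0.4212 -0.0494  0.0676] [ 0.4339 -0.0369  0.0716]
side [247. 258.] 119 [ 0.4233 -0.1235  0.0672] [ 0.4459 -0.0794  0.0721]
scene [326. 204.] 56 [ 0.4228 -0.1206  0.0674] [ 0.4431 -0.072   0.0739]
scene [318. 214.] 11 [ 0.4226 -0.0462  0.0679] [ 0.4335 -0.0337  0.0718]
scene [312. 223.] 28 [ 0.4133 -0.0069  0.0679] [0.4321 0.0134 0.0768]
```

Call:
step_arm(
  motion=[
    {"dp": [-40,-2,20],"twist": [0,0,0],"hand": -1},
    {"dp": [-88,-4,40],"twist": [0,0,0],"hand": -1},
    {"dp": [-88,-4,80],"twist": [0,0,0],"hand": -1},
    {"dp": [-88,-4,120],"twist": [0,0,0],"hand": -1},
    {"dp": [-88,-4,125],"twist": [0,0,0],"hand": -1},
  ],
)

```text
clock: 20.62
tool_pos: [0.4362, -0.0965, 0.094]
eef_rot: [0.693, 0.721, -0.002, -0.001]
contact_force: [-1.2, -0.5, 0.5]
opening: 0.008
finger_force: 0.0
```

Call:
step_arm(
  motion=[
    {"dp": [0,0,2],"twist": [0,0,0],"hand": -1},
    {"dp": [0,0,4],"twist": [0,0,0],"hand": -1},
    {"dp": [0,0,6],"twist": [0,0,0],"hand": -1},
    {"dp": [0,0,7],"twist": [0,0,0],"hand": -1},
    {"dp": [0,0,7],"twist": [0,0,0],"hand": -1},
  ],
)

```text
clock: 21.25
tool_pos: [0.438, -0.0968, 0.0891]
eef_rot: [0.694, 0.72, 0.001, 0.001]
contact_force: [1.2, 1.9, 4.6]
opening: 0.004
finger_force: 1.8
```

Call:
step_arm(
  motion=[
    {"dp": [0,-1,1],"twist": [0,0,0],"hand": -1},
    {"dp": [0,-1,2],"twist": [0,0,0],"hand": -1},
    {"dp": [0,-1,2],"twist": [0,0,0],"hand": -1},
  ],
)

```text
clock: 21.62
tool_pos: [0.4379, -0.0968, 0.0885]
eef_rot: [0.694, 0.72, 0.002, 0.002]
contact_force: [-1.2, 0.9, 24.1]
opening: 0.004
finger_force: 12.1
```

Call:
step_arm(
  motion=[
    {"dp": [0,0,-40],"twist": [0,0,0],"hand": -1},
    {"dp": [0,0,-100],"twist": [0,0,0],"hand": -1},
    {"dp": [-60,0,-110],"twist": [0,0,0],"hand": 1},
    {"dp": [-120,0,-110],"twist": [0,0,0],"hand": 1},
    {"dp": [-180,0,-110],"twist": [0,0,0],"hand": 1},
  ],
)

```text
clock: 22.25
tool_pos: [0.4418, -0.279, 0.1968]
eef_rot: [0.694, 0.72, -0.0, -0.0]
contact_force: [0.6, 1.5, 0.4]
opening: 0.319
finger_force: 0.0
```

Call:
step_arm(
  motion=[
    {"dp": [-60,0,0],"twist": [0,0,0],"hand": 1},
    {"dp": [-100,0,0],"twist": [0,0,0],"hand": 1},
    {"dp": [-100,0,0],"twist": [0,0,0],"hand": 1},
  ],
)

```text
clock: 22.62
tool_pos: [0.4442, -0.3809, 0.1955]
eef_rot: [0.697, 0.717, -0.001, -0.0]
contact_force: [0.4, 1.0, 0.0]
opening: 0.666
finger_force: 0.0
```

Run:
```python
from seg import *
s=r.get_state();print(s['clock'],s['tool_pos'],s['q'],s['opening'])
p=snap('wrist');save(p,'w4.png');W=world(p);V=cv2.cvtColor(p['pixels'],cv2.COLOR_RGB2HSV);Z=W[...,2]
m=((p['depth']>0)&(V[...,1]>130)&(V[...,0]>18)&(V[...,0]<35)&(Z>0.003)&(Z<.06)&(abs(W[...,0]-.449)<.06)&(abs(W[...,1]+.34)<.06)).astype(np.uint8)
k,l,st,c=cv2.connectedComponentsWithStats(m);i=1+st[1:,4].argmax();q=W[l==i];rect(q);print(c[i],q.max(0))
ms=l==i;ms&=Z>np.percentile(q[:,2],100)-.030;rect(W[ms])
d=q[:,:2]-q[:,:2].mean(0);w,v=np.linalg.eigh(d.T@d);print(np.sqrt(w/len(q)),v[:,1],'long angle',np.degrees(np.arctan2(v[1,1],v[0,1])))
wt=(p['depth']>0)&(abs(W[...,0]-.449)<.08)&(W[...,1]<-.28)&(Z<.01);print(np.median(Z[wt]))
```

```text
22.625 [ 0.44421456 -0.3808984   0.19551582] [ 0.97906431  0.7826033  -0.62136749  1.73879361  0.5994302   0.82000208
  0.10197891] 0.6655215360385613
 n 2897 c [ 450.6 -338.9] wh [57.1 59.9] a 85.02 z 0.0384
[291.34518467 153.42837418] [ 0.48224183 -0.31126434  0.04652051]
 n 2897 c [ 450.6 -338.9] wh [57.1 59.9] a 85.02 z 0.0384
[0.01222156 0.01687636] [-0.81141172 -0.584475  ] long angle -144.23409027283148
-0.008835328926656227
```

View pics/w4.png

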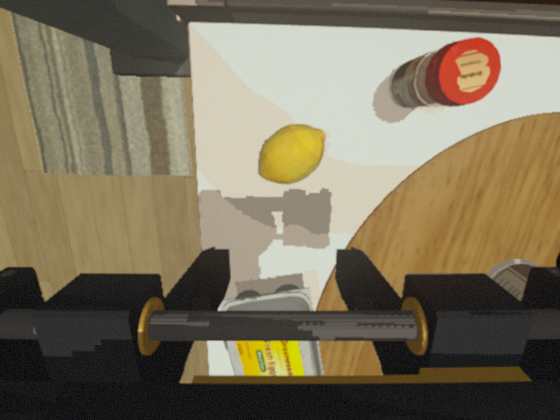

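Run:
```python
from plan import *
plan([(.450,-.339,.14,36,1,6),(.450,-.339,.06,36,1,2),(.450,-.339,.021,36,1,2)])
```

```text
[{"dp":[6, 1, 9],"twist":[-0.0, 0.0, 0.16],"hand":1},{"dp":[13, 2, 19],"twist":[-0.0, 0.0, 0.33],"hand":1},{"dp":[19, 3, 28],"twist":[-0.0, 0.0, 0.49],"hand":1},{"dp":[26, 4, 37],"twist":[-0.0, 0.0, 0.65],"hand":1},{"dp":[32, 5, 47],"twist":[-0.0, 0.0, 0.81],"hand":1}]
[{"dp":[6, -4, 9],"twist":[-0.0, 0.0, 0.17],"hand":1},{"dp":[6, -4, 49],"twist":[-0.0, 0.0, 0.17],"hand":1},{"dp":[6, -4, 89],"twist":[-0.0, 0.0, 0.17],"hand":1},{"dp":[6, -4, 108],"twist":[-0.0, 0.0, 0.17],"hand":1},{"dp":[6, -4, 128],"twist":[-0.0, 0.0, 0.17],"hand":1}]
```

Call:
step_arm(
  motion=[
    {"dp": [6,1,9],"twist": [0,0,0.16],"hand": 1},
    {"dp": [13,2,19],"twist": [0,0,0.33],"hand": 1},
    {"dp": [19,3,28],"twist": [0,0,0.49],"hand": 1},
    {"dp": [26,4,37],"twist": [0,0,0.65],"hand": 1},
    {"dp": [32,5,47],"twist": [0,0,0.81],"hand": 1},
  ],
)

```text
clock: 23.3
tool_pos: [0.4502, -0.3419, 0.1495]
eef_rot: [0.922, 0.387, -0.0, -0.001]
contact_force: [0.1, 0.2, -0.6]
opening: 1.001
finger_force: 0.0
```

Call:
step_arm(
  motion=[
    {"dp": [6,-4,9],"twist": [0,0,0.16],"hand": 1},
    {"dp": [6,-4,9],"twist": [0,0,0.16],"hand": 1},
    {"dp": [6,-4,30],"twist": [0,0,0.16],"hand": 1},
  ],
)

```text
clock: 23.68
tool_pos: [0.4528, -0.3371, 0.121]
eef_rot: [0.949, 0.316, 0.001, 0.001]
contact_force: [-0.5, 0.2, -0.3]
opening: 1.004
finger_force: 0.0
```

Run:
```python
from h import *
s=r.get_state();print(s['clock'],s['tool_pos'],s['opening'],R.from_quat(s['eef_rot']).as_euler('xyz',degrees=True))
print(tool([.450,-.339,.021]))
```

```text
23.675 [ 0.45276568 -0.33706201  0.1209657 ] 1.0035006733867853 [ 1.79856141e+02 -7.55753620e-02  3.68286974e+01]
[ -3.5  -0.4 100. ]
```

Call:
step_arm(
  motion=[
    {"dp": [-3,0,40],"twist": [0,0,0],"hand": 1},
    {"dp": [-3,0,80],"twist": [0,0,0],"hand": 1},
    {"dp": [-3,0,98],"twist": [0,0,0],"hand": 1},
    {"dp": [-3,0,98],"twist": [0,0,0],"hand": 1},
    {"dp": [-3,0,98],"twist": [0,0,0],"hand": -1},
  ],
  force=12,
)

```text
clock: 24.3
tool_pos: [0.45, -0.3397, 0.023]
eef_rot: [0.949, 0.314, 0.001, 0.001]
contact_force: [-0.5, -0.8, 1.2]
opening: 0.908
finger_force: 0.0
```

Call:
step_arm(
  motion=[
    {"dp": [0,0,0],"twist": [0,0,0],"hand": -1},
    {"dp": [0,0,0],"twist": [0,0,0],"hand": -1},
    {"dp": [0,0,0],"twist": [0,0,0],"hand": -1},
    {"dp": [0,0,0],"twist": [0,0,0],"hand": -1},
  ],
)

```text
clock: 24.8
tool_pos: [0.4497, -0.3398, 0.0223]
eef_rot: [0.95, 0.314, 0.0, 0.001]
contact_force: [-0.6, 0.1, 5.0]
opening: 0.6
finger_force: 11.9
```

Call:
step_arm(
  motion=[
    {"dp": [0,0,-20],"twist": [0,0,0],"hand": -1},
    {"dp": [0,0,-70],"twist": [0,0,0],"hand": -1},
    {"dp": [0,0,-120],"twist": [0,0,0],"hand": -1},
    {"dp": [0,0,-160],"twist": [0,0,0],"hand": -1},
    {"dp": [0,0,-160],"twist": [0,0,0],"hand": -1},
  ],
)

```text
clock: 25.42
tool_pos: [0.4505, -0.3401, 0.1843]
eef_rot: [0.95, 0.313, 0.002, 0.002]
contact_force: [-0.2, -0.2, -1.2]
opening: 0.6
finger_force: 11.9
```

Run:
```python
from plan import *
s=r.get_state();print(s['clock'],s['tool_pos'],s['opening'],s['finger_force'])
plan([(.5446,-.0415,.18,85,-1,8)])
```

```text
25.425 [ 0.45051329 -0.34011948  0.18432607] 0.5998038307204923 11.944978233715915
[{"dp":[32, -23, 0],"twist":[0.0, 0.0, -0.11],"hand":-1},{"dp":[63, -46, 1],"twist":[0.0, 0.0, -0.21],"hand":-1},{"dp":[95, -69, 1],"twist":[0.0, 0.0, -0.32],"hand":-1},{"dp":[127, -92, 2],"twist":[0.0, 0.0, -0.42],"hand":-1},{"dp":[158, -115, 2],"twist":[0.0, 0.0, -0.53],"hand":-1}]
[{"dp":[39, -4, 1],"twist":[0.0, 0.0, -0.1],"hand":-1},{"dp":[78, -8, 1],"twist":[0.0, 0.0, -0.21],"hand":-1},{"dp":[117, -11, 2],"twist":[0.01, 0.0, -0.32],"hand":-1}]
```

Call:
step_arm(
  motion=[
    {"dp": [32,-23,0],"twist": [0,0,-0.11],"hand": -1},
    {"dp": [63,-46,1],"twist": [0,0,-0.21],"hand": -1},
    {"dp": [95,-69,1],"twist": [0,0,-0.32],"hand": -1},
    {"dp": [127,-92,2],"twist": [0,0,-0.42],"hand": -1},
    {"dp": [158,-115,2],"twist": [0,0,-0.53],"hand": -1},
  ],
)

```text
clock: 26.05
tool_pos: [0.5068, -0.1514, 0.1781]
eef_rot: [0.833, 0.553, -0.001, -0.001]
contact_force: [0.8, -0.2, -1.1]
opening: 0.604
finger_force: 11.9
```

Call:
step_arm(
  motion=[
    {"dp": [39,-4,1],"twist": [0,0,-0.1],"hand": -1},
    {"dp": [78,-8,1],"twist": [0,0,-0.21],"hand": -1},
    {"dp": [117,-11,2],"twist": [0,0,-0.32],"hand": -1},
    {"dp": [117,-11,2],"twist": [0,0,-0.32],"hand": -1},
    {"dp": [117,-11,2],"twist": [0,0,-0.32],"hand": -1},
  ],
)

```text
clock: 26.68
tool_pos: [0.5422, -0.0419, 0.1764]
eef_rot: [0.736, 0.677, -0.002, -0.001]
contact_force: [0.1, -0.9, -0.9]
opening: 0.601
finger_force: 11.9
```

Run:
```python
from seg import *
s=r.get_state();print(s['clock'],s['tool_pos'],s['contact_force'],tool([.5446,-.0415,.118]))
seg('side');p,W,V=seg('scene')
for n in('side','scene'):
    p=snap(n);W=world(p);V=cv2.cvtColor(p['pixels'],cv2.COLOR_RGB2HSV)
    m=(p['depth']>0)&(V[...,1]>130)&(V[...,0]>18)&(V[...,0]<35)&(abs(W[...,0]-.545)<.06)&(abs(W[...,1]+.04)<.06)&(W[...,2]>.1)
    q=W[m];print(n,len(q),np.percentile(q,[1,50,99],axis=0).round(3).tolist() if len(q) else '')
```

```text
26.675 [ 0.54224627 -0.0418596   0.17640383] [ 0.12043306 -0.93093746 -0.89677279] [ 0.6  2.5 58.4]
side slab n 1148 c [536.8  31.2] wh [126.8 154.2] a 3.38 z 0.086
side board n 2468 c [496. 287.] wh [170.8 374.8] a 1.11 z 0.0708
side scale n 1704 c [448.3 -61.9] wh [ 83.  191.2] a 7.46 z 0.0645
side jartop n 10357 c [536.2 -69. ] wh [124.3 192. ] a 83.81 z 0.4069
side lemon n 778 c [ 566.5 -381.5] wh [77.1 66.4] a 89.63 z 0.0186
scene slab n 1097 c [537.   42.9] wh [122.7 133.8] a 6.37 z 0.0859
scene board n 8552 c [521.6 305.7] wh [224.4 343.3] a 1.01 z 0.0718
scene scale n 1045 c [445.8 -50. ] wh [ 81.3 177. ] a 5.97 z 0.0648
scene jartop n 7394 c [493.7 -50.9] wh [290.1 117.7] a 11.59 z 0.4987
scene lemon n 130 c [ 569.4 -394.6] wh [67.3 60.7] a 28.18 z 0.018
side 490 [[0.514, -0.08, 0.161], [0.535, -0.063, 0.186], [0.574, -0.031, 0.247]]
scene 395 [[0.488, -0.056, 0.163], [0.532, -0.022, 0.195], [0.578, 0.002, 0.55]]
```

Call:
step_arm(
  motion=[
    {"dp": [0,2,25],"twist": [0,0,0],"hand": -1},
    {"dp": [0,2,48],"twist": [0,0,0],"hand": -1},
    {"dp": [0,2,56],"twist": [0,0,0],"hand": -1},
    {"dp": [0,2,57],"twist": [0,0,0],"hand": -1},
    {"dp": [0,2,57],"twist": [0,0,0],"hand": -1},
  ],
)

```text
clock: 27.5
tool_pos: [0.5459, -0.0412, 0.1214]
eef_rot: [0.736, 0.677, 0.0, 0.0]
contact_force: [-0.5, 0.5, -1.1]
opening: 0.602
finger_force: 11.9
```

Call:
step_arm(
  motion=[
    {"dp": [0,0,1],"twist": [0,0,0],"hand": -1},
    {"dp": [0,0,1],"twist": [0,0,0],"hand": -1},
    {"dp": [0,0,1],"twist": [0,0,0],"hand": -1},
  ],
)

```text
clock: 27.88
tool_pos: [0.5456, -0.0411, 0.1199]
eef_rot: [0.736, 0.677, 0.0, 0.0]
contact_force: [0.6, 0.4, -1.2]
opening: 0.605
finger_force: 11.9
```

Call:
step_arm(
  motion=[
    {"dp": [0,0,1],"twist": [0,0,0],"hand": -1},
    {"dp": [0,0,2],"twist": [0,0,0],"hand": -1},
    {"dp": [0,0,2],"twist": [0,0,0],"hand": -1},
  ],
)

```text
clock: 28.25
tool_pos: [0.5454, -0.0411, 0.1176]
eef_rot: [0.736, 0.677, -0.0, -0.0]
contact_force: [0.4, 0.2, -1.5]
opening: 0.601
finger_force: 11.9
```

Call:
step_arm(
  motion=[
    {"dp": [0,0,1],"twist": [0,0,0],"hand": -1},
    {"dp": [0,0,1],"twist": [0,0,0],"hand": -1},
    {"dp": [0,0,1],"twist": [0,0,0],"hand": -1},
  ],
)

```text
clock: 28.62
tool_pos: [0.5455, -0.0411, 0.1167]
eef_rot: [0.736, 0.677, -0.0, 0.0]
contact_force: [-0.6, -0.3, -1.4]
opening: 0.603
finger_force: 11.9
```

Call:
step_arm(
  motion=[
    {"dp": [0,0,1],"twist": [0,0,0],"hand": -1},
    {"dp": [0,0,1],"twist": [0,0,0],"hand": -1},
    {"dp": [0,0,1],"twist": [0,0,0],"hand": -1},
  ],
)

```text
clock: 29.0
tool_pos: [0.5455, -0.041, 0.1159]
eef_rot: [0.736, 0.677, 0.0, 0.0]
contact_force: [-0.4, -0.3, 2.2]
opening: 0.601
finger_force: 11.9
```

Call:
step_arm(
  motion=[
    {"dp": [0,0,1],"twist": [0,0,0],"hand": -1},
    {"dp": [0,0,1],"twist": [0,0,0],"hand": -1},
    {"dp": [0,0,1],"twist": [0,0,0],"hand": -1},
  ],
)

```text
clock: 29.38
tool_pos: [0.5456, -0.041, 0.1153]
eef_rot: [0.736, 0.677, 0.0, 0.0]
contact_force: [-2.2, 0.3, 7.8]
opening: 0.606
finger_force: 11.8
```

Call:
step_arm(
  motion=[
    {"dp": [0,0,-1],"twist": [0,0,0],"hand": -1},
    {"dp": [0,0,-1],"twist": [0,0,0],"hand": 0.3},
    {"dp": [0,0,-1],"twist": [0,0,0],"hand": 0.4},
    {"dp": [0,0,-1],"twist": [0,0,0],"hand": 0.7},
    {"dp": [0,0,-1],"twist": [0,0,0],"hand": 0.9},
  ],
)

```text
clock: 30.0
tool_pos: [0.5454, -0.0411, 0.1156]
eef_rot: [0.736, 0.677, -0.0, -0.0]
contact_force: [-0.5, -0.1, 0.3]
opening: 0.902
finger_force: 0.0
```

Call:
step_arm(
  motion=[
    {"dp": [0,0,-1],"twist": [0,0,0],"hand": 0.9},
    {"dp": [0,0,-30],"twist": [0,0,0],"hand": 0.9},
    {"dp": [0,0,-80],"twist": [0,0,0],"hand": 0.9},
    {"dp": [0,0,-130],"twist": [0,0,0],"hand": 0.9},
    {"dp": [60,0,-150],"twist": [0,0,0],"hand": 0.9},
  ],
)

```text
clock: 30.62
tool_pos: [0.5518, 0.0125, 0.2678]
eef_rot: [0.74, 0.673, 0.0, 0.003]
contact_force: [2.1, 0.5, -0.8]
opening: 0.952
finger_force: 0.0
```

Call:
step_arm(
  motion=[
    {"dp": [60,0,0],"twist": [0,0,0],"hand": 0.9},
    {"dp": [100,-40,0],"twist": [0,0,0],"hand": 0.9},
    {"dp": [100,-40,0],"twist": [0,0,0],"hand": 0.9},
  ],
)

```text
clock: 31.0
tool_pos: [0.5159, 0.1257, 0.2661]
eef_rot: [0.733, 0.681, 0.0, -0.001]
contact_force: [-0.6, -0.3, 0.6]
opening: 0.952
finger_force: 0.0
```

Run:
```python
from seg import *
s=r.get_state();print(s['clock'],s['tool_pos'])
seg('scene');p,W,V=seg('side');save(p,'s9.png');im=cv2.imread('pics/s9.png');cv2.imwrite('pics/s9c.png',cv2.resize(im[140:380,180:440],None,fx=2.4,fy=2.4,interpolation=cv2.INTER_CUBIC))
v=V;m=(p['depth']>0)&(v[...,1]>130)&(v[...,0]>18)&(v[...,0]<35)&(abs(W[...,0]-.545)<.08)&(abs(W[...,1]+.04)<.08)&(W[...,2]>.09);print(len(W[m]),np.percentile(W[m],[1,50,99],axis=0).round(3).tolist())
```

```text
31.0 [0.51587196 0.12574035 0.26609813]
scene slab n 333 c [ 539.3 -155.3] wh [86.9 75.5] a 0.23 z 0.0859
scene board n 8570 c [522.1 304.7] wh [225.  345.6] a 1.04 z 0.0718
scene scale n 1041 c [446.  -47.3] wh [ 80.4 176.8] a 6.02 z 0.0647
scene jartop n 2386 c [446.6  66.9] wh [191.1  84.1] a 39.05 z 0.6761
scene lemon n 159 c [ 573.6 -335.9] wh [167.3  61.9] a 85.62 z 0.0193
side slab n 2578 c [544.8 -43.7] wh [123.6 297.5] a 6.48 z 0.0858
side board n 3592 c [521.2 288.4] wh [221.5 378.1] a 1.4 z 0.0708
side scale n 1705 c [449.5 -57.8] wh [ 84.  189.2] a 6.25 z 0.0645
side jartop n 3989 c [515.7  81.5] wh [186.2  57. ] a 0.01 z 0.4382
side lemon n 768 c [ 565.9 -382.1] wh [75.5 68.1] a 89.96 z 0.0186
463 [[0.518, -0.078, 0.098], [0.537, -0.06, 0.125], [0.564, -0.028, 0.14]]
```

View pics/s9c.png

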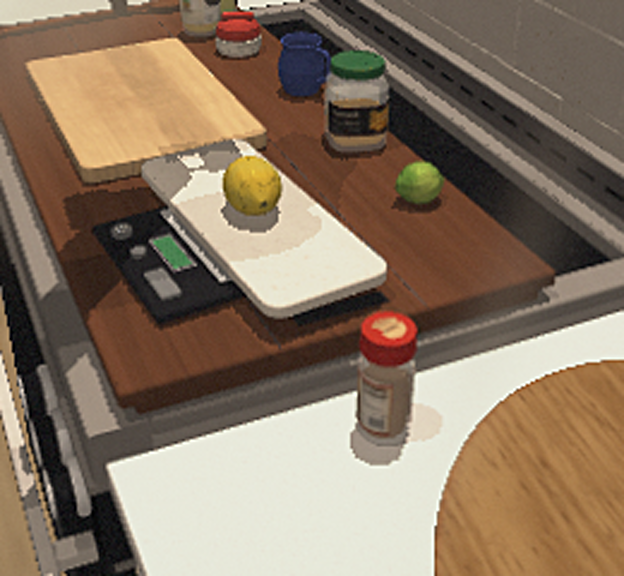

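The picture shows the lemon resting mid-slab at (252,185). The slab is level, centred on the platform and clear of the board. The jar stands upright on the worktop at (385,380), and the bystanders are where they were.

```bash
python3 -c "
from plant import r
print(r.finish_job())"
```

```text
the job is handed in; nothing more can be done
None
```

I handed the job in at about 31 s: the jar stands on the worktop about 0.1 m clear of the scale, on and tare were pressed in order, the slab sits level and centred to about 2 mm with the lemon on it, and the middle key and bystanders were not touched; the system returned no verdict.

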